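# Nest the sample cups in the leaning stand

### The arm

A 6-joint arm with a two-finger parallel gripper is mounted at the origin on the work surface. World frame = base frame: x ahead of the robot, y to its left, z up, the work surface at z = 0. Lengths are in m, angles in rad, forces in N, time in s.
With the tool pointing down it reaches from about 0.4 to 0.825 m from the base axis. Payload 7 kg.
Tool frame: the origin (TCP) lies at the very end of the fingers, on their centre line; the grasp point (between the pads) lies arm.hold_point_z behind it (arm.hold_point_z is the distance from the TCP to the grasp point, in m); z points along the fingers, y is the line along which they close (so a half turn about z gives the same grasp; the last joint's range is limited). The gripper opens to 88 mm and grips with 3 to 60 N. Pads are 19 mm wide; open, the fingers measure 130 mm over their backs; the gripper's body (78 mm by 193 mm) begins 47 mm behind the grasp point.
Start: joints at [1.513, 0.359, 0.012, 0, -1.224, -0.288], TCP at [0.229, 0.635, 0.227] pointing down, gripper open.
Joint ranges: [-3.07, 3.07], [-1.43, 2.12], [-1.02, 1.25], [-3.03, 1.67], [-3.05, -0], [-3.03, 3.03]. Speed limits (rad/s): [2.39, 2.39, 3.01, 3.14, 3.14, 3.14].

### API

Orientations are given as [roll, pitch, yaw] about the fixed x, y, z axes, in that order (R = Rz(yaw) Ry(pitch) Rx(roll)).
In Python, from station import arm gives the robot as it stands.
- The arm moves only by the shell command python3 nudge.py FILE [FORCE], which reads ROWS from the file FILE. ROWS is a JSON list of rows, 1 to 20 of them, each an object with the fields aperture (the finger opening in m), trans (a list: dx, dy, dz in m), spin (a turn about the tool's z in rad); a field left out counts as zero (the opening has to be given); each row is the pose to reach, as a shift and turn from the pose commanded when the command began, along the tool's axes at that moment; what a row does not reach only later rows make up. A row lasts 1/12 s, in which the tool goes at most 0.0417 m and 0.125 rad, less where a joint would pass 70% of its speed; a pose out of reach is approached as far as the arm can. The fingers move at their own pace and stop on an object; FORCE is the grip in N (left out, the last holds). Time passes only in rows, so rows that do not move let the fingers close. It prints the time, the measured TCP pose, the force, the opening and the grip force at its end. Input that does not fit is refused with a message, and nothing moves.
- arm.get_state(): the state, without advancing time (a new reading comes with each control period).
- arm.grab_frame(name): name is "scene" or "side" or "wrist"; returns the picture (480x640x3 uint8, red, green, blue); there is no depth.
- arm.camera_params(name): a dict with "fx", "fy", "cx", "cy" (pixels), "T" (4x4, takes a point from camera to world coordinates); the wrist camera has in their place "hand_eye" (4x4, takes a point from camera to tool coordinates, whose origin is the TCP and whose axes are the flange's). Camera axes: x right, y down, z forward; pixel columns grow to the right and rows downward; lengths in m; the calibration is good to about 2 mm. A picture is of the moment at which its call begins: read the wrist's pose just before it. camera_params takes no time and is no camera call.
- arm.job_done(): hands the job in; it is judged then, once.
The state is a dict: "t": time; "q": joint angles; "qd": joint speeds; "joint_efforts": joint torques, N m; "eef_pos": TCP position; "ee_rot": TCP orientation; "force": force on the tool from outside, world axes, zero at the start; "moment": the same for the moment, N m; "width": finger opening in m; "gripper_force": force on a finger pad.
Only numpy, scipy, OpenCV 4.12 (cv2) and the standard library are available. Lean on these libraries where they do the work, as an engineer would, in place of code of your own. Each camera call takes 0.05 s, during which the arm holds its last target. There are 200 camera calls.

### The job

Put the two loose sample cups away: nest both of them, mouth outwards, into the cup fixed in the leaning steel stand so that they make one stack, each pushed fully home until its shoulder sits on the rim of the cup below. The order does not matter, but the fixed cup has spring catches, so the cup that goes into it must be pressed home past their resistance. Leave the bottle, the jar and the pipette where they are, and let go of the cups.

Things in the scene. Friction and masses are not known exactly. Their poses are not given: they have to be found in the camera images.
- lying_cup: Loose off-white cup, 60-130 g, lying on its side in the foam block's trough, mouth roughly to the robot. Round, 90 mm tall: tapered foot (diameter 39 mm at the base, 49 mm at height 40 mm), flat shoulder at 40 mm, then a straight collar to the rim: outside 58 mm, bore 53 mm (grip it there). Walls 2.5 mm, floor 4 mm; centre of mass 45 mm up. Origin: centre of base underside; z from base to mouth.
- standing_cup: Loose off-white cup, 60-130 g, standing mouth up on the table. Round, 90 mm tall: tapered foot (diameter 39 mm at the base, 49 mm at height 40 mm), flat shoulder at 40 mm, then a straight collar to the rim: outside 58 mm, bore 53 mm (grip it there). Walls 2.5 mm, floor 4 mm; centre of mass 45 mm up. Origin: centre of base underside; z from base to mouth.
- fixed_cup: The same cup, fixed in the steel stand, leaning 43 degrees (0.75 rad) from vertical with its mouth towards the robot's side. Origin: centre of its base underside, 55 mm above the table; z along its axis, base to mouth, rim at z = 90 mm. A cup nested in another stands 50 mm further out along the axis, shoulder on rim.
- ball0: One of three 12 mm sprung steel balls in the fixed cup's bore, 10 mm below its rim, tips on a 43 mm circle, yielding outwards. Origin: ball centre. A cup slides in freely until about 14 mm from home and sticks there; a slow push of up to 12 N along the axis takes it home, then the shoulder stops hard and it stays. 18 N is enough and safe.
- seat_low (a point): Where the base centre of the first nested cup comes when fully home: on the fixed cup's axis, 50 mm above its origin.
- seat_high (a point): Where the base centre of the second nested cup comes when fully home: on the fixed cup's axis, 100 mm above its origin. The loose cups have no balls: the second cup drops into the first with 2 mm radial play.
- stand: Fixed stand of the fixed cup: steel foot plate 150 x 120 x 8 mm, origin under it; its plate runs from 85 mm on the robot's side to 65 mm beyond along its own x; its -x is the direction to which the cup leans. Below the cup: a thin post and plate, nothing beside its collar.
- foam_block: White rigid foam packing block, fixed, 150 x 90 x 24 mm, origin under its centre, long side along its own x; two 6 mm high ridges along it, 44 mm apart, keep the cup from rolling. The lying cup's mouth points to the block's -x and its axis is 53 mm above the table. Which side of the table it is on varies.
- water_bottle: Bystander: clear water bottle, 66 mm across, 210 mm tall, standing; origin under its centre.
- reagent_jar: Bystander: jar, 56 mm across, 70 mm tall; origin under its centre.
- pipette: Bystander: pipette lying flat, about 215 mm long, origin 75 mm from its plunger end, 26 mm high at most; origin under its body, x along it.

How it is judged:
At the end, for the whole second after the job is handed in: One loose cup is home in the fixed cup (base centre within 6 mm of seat_low, axes within 0.08 rad) and the other is home in that cup (within 9 mm of seat_high, axes within 0.10 rad), in either order, both at rest and released; the bystanders stand where they were (((distance between lying_cup and seat_low below 0.006 m and distance between standing_cup and seat_high below 0.009 m and angle between the z axis of lying_cup and the z axis of fixed_cup, either way round below 0.08 rad and angle between the z axis of standing_cup and the z axis of fixed_cup, either way round below 0.1 rad) or (distance between standing_cup and seat_low below 0.006 m and distance between lying_cup and seat_high below 0.009 m and angle between the z axis of standing_cup and the z axis of fixed_cup, either way round below 0.08 rad and angle between the z axis of lying_cup and the z axis of fixed_cup, either way round below 0.1 rad)) and linear speed of each of lying_cup, standing_cup below 0.02 m/s and contact force between the arm and lying_cup below 0.1 N and contact force between the arm and standing_cup below 0.1 N); the robot touches nothing.
It fails at once if a bystander (bottle, jar or pipette) was shifted by more than 30 mm (distance of any of water_bottle, reagent_jar, pipette from where it was at the start of the episode above 0.03 m).
It also fails if it takes over 58 s, if anything falls off the work surface, if the arm or the gripper's body presses on something with over 40 N, if the wrist force passes 120 N, or if a joint passes its speed limit or range.

## Working session

There is one attempt and no reset: what is moved stays moved. The work goes in short steps, Python scripts to look and compute and a shell command to move; the robot and the scene stay as the last step left them, time stands still between calls to the robot, and variables do not carry over. Pictures are saved under pics/ and viewed, at most 10 in all, crops included, and the job is handed in when it is done.

```bash
ls; mkdir -p pics
python3 - <<'E'
from station import arm
import cv2,numpy as np
np.set_printoptions(precision=4,suppress=True)
print(arm.get_state(),arm.hold_point_z)
for n in ["scene","side","wrist"]:
    print(n,arm.camera_params(n))
    cv2.imwrite(f"pics/{n}0.png",arm.grab_frame(n)[:,:,::-1])
E
```

```text
nudge.py
pics
station.py
{'t': 0.0, 'q': array([ 1.5131,  0.3594,  0.011 , -0.0004, -1.2241, -0.2881]), 'qd': array([ 0.0003,  0.0017, -0.0019,  0.0001,  0.0006,  0.0017]), 'joint_efforts': array([  0.0037, -58.2718,  29.305 ,   6.9972,   0.0069,  -0.0002]), 'eef_pos': array([0.2286, 0.6346, 0.2256]), 'ee_rot': array([ 3.1399, -0.0001, -0.3459]), 'force': array([ 0.1985,  0.1938, -0.3942]), 'moment': array([0.005 , 0.0252, 0.0006]), 'gripper_force': 0.0, 'width': 0.08775172461824195} 0.0188
scene {'fx': 587.1603482968975, 'fy': 587.1603482968975, 'cx': 320.0380905185855, 'cy': 236.30688098582633, 'T': array([[ 0.4108,  0.5692, -0.7122,  1.2525],
       [ 0.9116, -0.2698,  0.3102, -0.3096],
       [-0.0156, -0.7767, -0.6297,  0.7395],
       [ 0.    ,  0.    ,  0.    ,  1.    ]])}
side {'fx': 538.423435418767, 'fy': 538.423435418767, 'cx': 313.2632946409101, 'cy': 244.03667223273064, 'T': array([[ 0.7663, -0.3162,  0.5592,  0.0218],
       [-0.6422, -0.399 ,  0.6545, -0.6402],
       [ 0.0162, -0.8607, -0.5089,  0.6052],
       [ 0.    ,  0.    ,  0.    ,  1.    ]])}
wrist {'fx': 341.5030719534795, 'fy': 341.5030719534795, 'cx': 324.46817907098097, 'cy': 240.2700821640828, 'hand_eye': array([[ 0.    , -0.9587, -0.2844,  0.0766],
       [ 1.    ,  0.0001, -0.    , -0.0004],
       [ 0.    , -0.2844,  0.9587, -0.1593],
       [ 0.    ,  0.    ,  0.    ,  1.    ]])}
```
View pics/scene0.png

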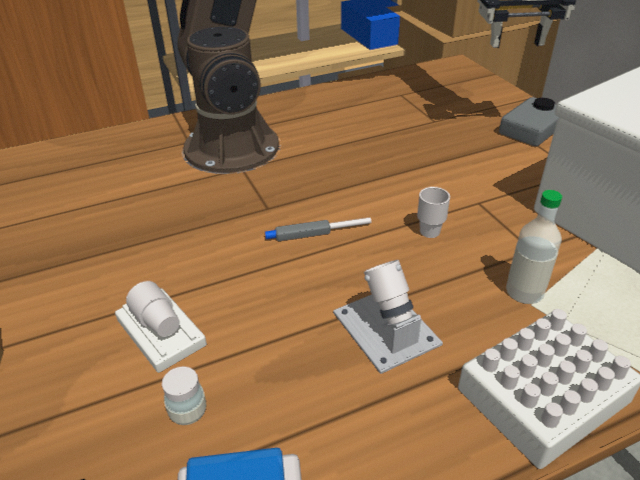

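View pics/side0.png

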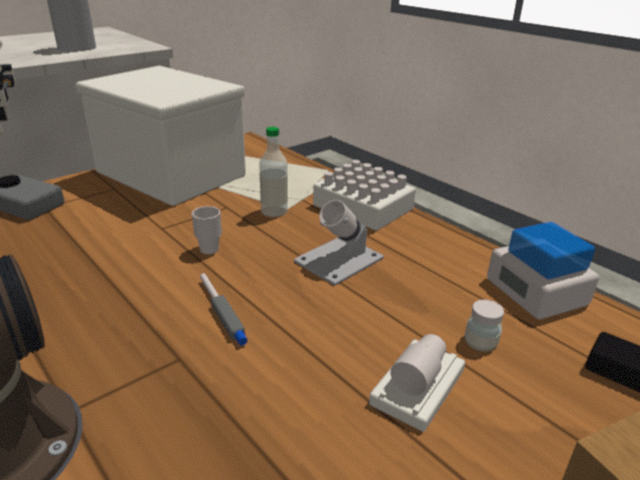

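Run:
```python
import cv2,numpy as np
s=cv2.imread("pics/scene0.png");d=cv2.imread("pics/side0.png")
def c(im,x,y): return cv2.resize(im[y:y+75,x:x+100],(400,300),interpolation=cv2.INTER_CUBIC)
def c2(im,x,y): return cv2.resize(im[y:y+90,x:x+120],(400,300),interpolation=cv2.INTER_CUBIC)
a=np.vstack([np.hstack([c2(s,328,258),c2(s,105,278)]),np.hstack([c2(d,285,195),c2(d,355,330)])])
a[:, 399]=0;a[299]=0
cv2.imwrite("pics/crop1.png",a)
```

View pics/crop1.png

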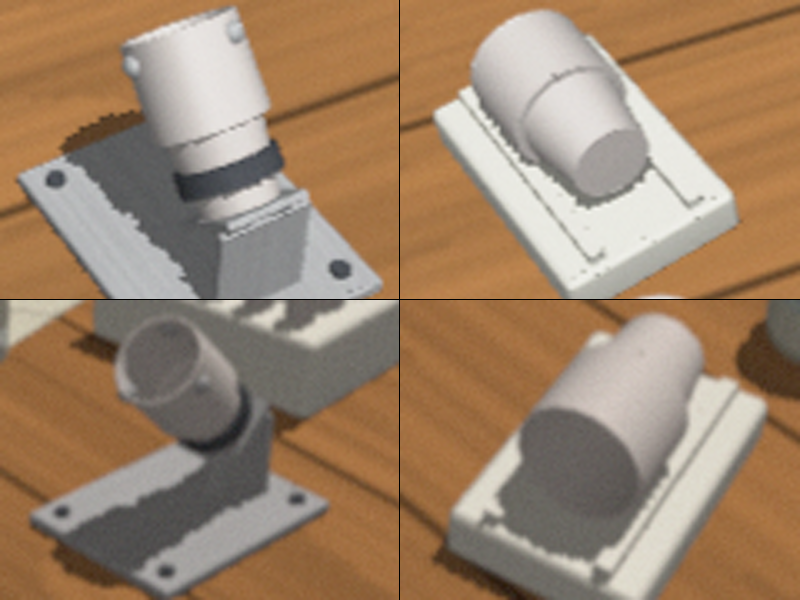

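```bash
cat > h.py <<'E'
import numpy as np,cv2
from station import arm
from scipy.optimize import least_squares
from scipy.spatial.transform import Rotation as Rn
np.set_printoptions(precision=4,suppress=True)
P={n:arm.camera_params(n) for n in ["scene","side"]}
def wristT():
    s=arm.get_state();T=np.eye(4);T[:3,:3]=Rn.from_euler('xyz',s["ee_rot"]).as_matrix();T[:3,3]=s["eef_pos"]
    p=dict(arm.camera_params("wrist"));p["T"]=T@p["hand_eye"];return p
def proj(p,X):
    X=np.atleast_2d(X);c=(X-p["T"][:3,3])@p["T"][:3,:3]
    return np.c_[p["fx"]*c[:,0]/c[:,2]+p["cx"],p["fy"]*c[:,1]/c[:,2]+p["cy"]]
def ray(p,uv,z):
    d=p["T"][:3,:3]@np.array([(uv[0]-p["cx"])/p["fx"],(uv[1]-p["cy"])/p["fy"],1]);o=p["T"][:3,3]
    return o+d*(z-o[2])/d[2]
def togo(goal_hold,yaw=None):
    "tool-axes shift taking the grasp point to goal, and turn"
    s=arm.get_state();R=Rn.from_euler('xyz',s["ee_rot"]).as_matrix()
    g=s["eef_pos"]-R[:,2]*arm.hold_point_z
    out=R.T@(np.array(goal_hold)-g);t=None
    if yaw is not None: # R = Rz(yaw)Rx(pi); tool z down so turn=-(dyaw), mod pi
        t=-(yaw-s["ee_rot"][2]);t=(t+np.pi/2)%np.pi-np.pi/2
    print("t",s["t"],"hold",g,"yaw",s["ee_rot"][2],"F",s["force"],"w",s["width"],"go",out,"turn",t)
E
python3 - <<'E'
from h import *
def fit(obs,free_c=False):
    def res(v):
        x,y,a=v[:3];R=np.array([[np.cos(a),-np.sin(a)],[np.sin(a),np.cos(a)]]);r=[]
        for cam,uv,L in obs:
            L=np.array(L,float)
            if len(v)>3 and L[2]>.1: L[0]+=v[3]
            r+=list(proj(P[cam],np.r_[R@L[:2]+[x,y],L[2]])[0]-uv)
        return r
    o=least_squares(res,[.7,0,0]+([0] if free_c else []));print(o.x,np.round(o.fun,1));return o.x
rim=(-.09*np.sin(.75),0,.055+.09*np.cos(.75))
fit([("scene",(334,311.4),(-.085,-.06,.008)),("scene",(442.9,342.6),(.065,.06,.008)),("scene",(385,363),(.065,-.06,.008)),
("side",(294,260.4),(-.085,.06,.008)),("side",(334.5,282.6),(-.085,-.06,.008)),("side",(383.4,256.5),(.065,-.06,.008)),
("scene",(381.9,266),rim),("side",(332.4,213.6),rim)],True)
fit([("scene",(114.9,311),(-.075,-.045,.024)),("scene",(162,289.4),(-.075,.045,.024)),("scene",(206.4,336.5),(.075,.045,.024)),
("side",(370,394.5),(-.075,.045,.024)),("side",(464.5,360),(.075,-.045,.024))])
print("mouth",ray(P["side"],(408.4,379.5),.053),"base",ray(P["scene"],(168.9,327.5),.053))
print("stand cup",ray(P["scene"],(434,196),.09),ray(P["side"],(207,214),.09),ray(P["scene"],(431,234),0),ray(P["side"],(208,251),0))
for n,a,b in[("bottle",(525,294),(273,211)),("jar",(186,410),(483,342)),("pipette blue",(268,236),(241,339)),("white tip",(371,220),(203,276))]:
    print(n,ray(P["scene"],a,.01),ray(P["side"],b,.01))
E
```

```text
[0.6944 0.0567 0.0985 0.0281] [-1.3 -2.1  1.  -3.  -2.3  7.1 -2.  -1.3  0.1  0.2 -1.  -2.   0.3 -0.4
 -0.4 -1.2]
[ 0.5369 -0.2902  0.279 ] [-1.4  0.4 -0.6 -2.5  0.2 -0.7 -0.6 -1.8  1.5 -1.3]
mouth [ 0.4919 -0.3034  0.053 ] base [ 0.5814 -0.2787  0.053 ]
stand cup [0.4997 0.2572 0.09  ] [0.4944 0.2519 0.09  ] [0.5045 0.2583 0.    ] [0.4907 0.2562 0.    ]
bottle [0.7266 0.3075 0.01  ] [0.7005 0.3061 0.01  ]
jar [ 0.709  -0.2906  0.01  ] [ 0.6918 -0.2982  0.01  ]
pipette blue [ 0.3824 -0.0429  0.01  ] [ 0.3816 -0.0383  0.01  ]
white tip [0.4238 0.1653 0.01  ] [0.4271 0.1654 0.01  ]
```

Run:
```python
from h import *
togo([.497,.256,.2],.1)
```

```text
t 0.15 hold [0.2287 0.6347 0.2446] yaw -0.34587516458356093 F [ 0.1631 -0.4615 -0.6266] w 0.08764753222758007 go [0.3808 0.2653 0.045 ] turn -0.445875164583561
```

```bash
python3 - <<'E'
from h import *
for u in [(543,205),(640,265)]: print(ray(P["scene"],u,0))
for u in [(175,203),(243,160),(95,152)]: print(ray(P["side"],u,0))
E
echo '[{"aperture": 0.088,"trans": [0.1,0.07,0],"spin": -0.12},{"aperture": 0.088,"trans": [0.2,0.14,0.02],"spin": -0.3},{"aperture": 0.088,"trans": [0.381,0.265,0.045],"spin": -0.446},{"aperture": 0.088,"trans": [0.381,0.265,0.045],"spin": -0.446},{"aperture": 0.088,"trans": [0.381,0.265,0.045],"spin": -0.446},{"aperture": 0.088,"trans": [0.381,0.265,0.045],"spin": -0.446}]' > path.dat && python3 nudge.py path.dat 20
```

```text
[0.5225 0.5251 0.    ]
[0.7488 0.5585 0.    ]
[0.5447 0.5094 0.    ]
[0.8391 0.6463 0.    ]
[0.5191 0.9752 0.    ]
t: 0.65
eef_pos: [0.3733, 0.4302, 0.2045]
ee_rot: [-3.142, 0.0, 0.101]
force: [1.3, -0.3, -1.0]
width: 0.0877
gripper_force: 0.0
```

```bash
echo '[{"aperture": 0.088,"trans": [0.105,0.185,0]},{"aperture": 0.088,"trans": [0.105,0.185,0]},{"aperture": 0.088,"trans": [0.105,0.185,0]},{"aperture": 0.088,"trans": [0.105,0.185,0]},{"aperture": 0.088,"trans": [0.105,0.185,0]},{"aperture": 0.088,"trans": [0.105,0.185,0]},{"aperture": 0.088,"trans": [0.105,0.185,0]},{"aperture": 0.088,"trans": [0.105,0.185,0]}]' > path.dat && python3 nudge.py path.dat
python3 - <<'E'
from h import *
p=wristT();im=arm.grab_frame("wrist");togo([.497,.256,.2],.1)
import pickle;pickle.dump(p,open("w1.pkl","wb"))
cv2.imwrite("pics/w1.png",im[:,:,::-1])
print(p["T"][:3,3],proj(p,[[.497,.256,.09],[.66,.055,.12]]))
E
```

```text
t: 1.32
eef_pos: [0.4958, 0.258, 0.2045]
ee_rot: [3.142, 0.0, 0.099]
force: [-0.1, 0.4, 0.2]
width: 0.0878
gripper_force: 0.0
t 1.3667 hold [0.4955 0.2587 0.2233] yaw 0.0999284968019043 F [0.0385 0.3797 0.1797] w 0.08763054324581374 go [0.0013 0.0029 0.0233] turn -7.150319809579031e-05
[0.5722 0.266  0.3638] [[327.5636 233.9865]
 [672.2721  28.3813]]
```

View pics/w1.png

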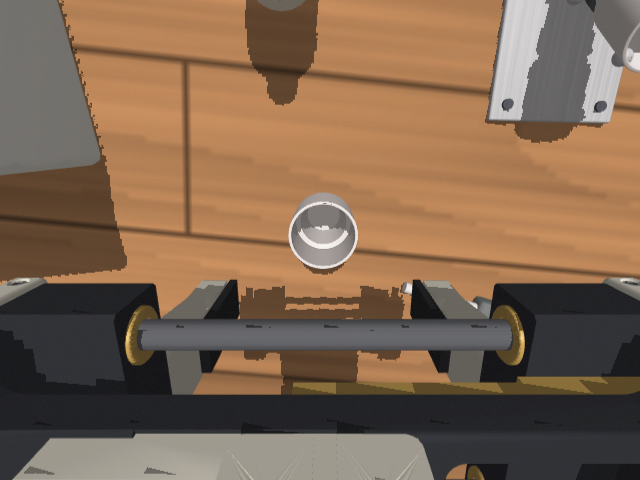

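Run:
```python
from h import *
import pickle;p=pickle.load(open("w1.pkl","rb"))
c=ray(p,(323.5,236),.09);print(c)
a,b=ray(p,(488,122),.008),ray(p,(610,122),.008);print(a,b,np.linalg.norm(a-b),np.arctan2(*(a-b)[[1,0]])-np.pi/2)
togo(np.r_[c[:2],.07],.1)
```

```text
[0.4949 0.2592 0.09  ]
[0.6039 0.1073 0.008 ] [ 0.6158 -0.0123  0.008 ] 0.12018362387229095 0.09861503407229666
t 1.3667 hold [0.4955 0.2587 0.2233] yaw 0.0999284968019043 F [0.0385 0.3797 0.1797] w 0.08763054324581374 go [-0.0004 -0.0005  0.1533] turn -7.150319809579031e-05
```

```bash
echo '[{"aperture": 0.088,"trans": [0,0,0.04]},{"aperture": 0.088,"trans": [0,0,0.08]},{"aperture": 0.088,"trans": [0,0,0.12]},{"aperture": 0.088,"trans": [0,0,0.153]},{"aperture": 0.088,"trans": [0,0,0.153]},{"aperture": 0.05,"trans": [0,0,0.153]},{"aperture": 0.05,"trans": [0,0,0.153]},{"aperture": 0.05,"trans": [0,0,0.153]},{"aperture": 0.05,"trans": [0,0,0.153]},{"aperture": 0.05,"trans": [0,0,0.153]}]' > path.dat && python3 nudge.py path.dat 10; python3 -c "
from h import *
togo([.4949,.2592,.07],.1)"
```

```text
t: 2.2
eef_pos: [0.4964, 0.2593, 0.0535]
ee_rot: [-3.139, -0.003, 0.1]
force: [-0.0, -0.3, 0.9]
width: 0.0597
gripper_force: 0.0
t 2.2 hold [0.4964 0.2593 0.0723] yaw 0.10046548043863646 F [-0.0295 -0.3471  0.9264] w 0.05973608528617072 go [-0.0015 -0.      0.0023] turn 0.00046548043863636757
```

Almost closed; let it grip, then tilt it over its base edge.

```bash
echo '[{"aperture": 0.05},{"aperture": 0.05},{"aperture": 0.05}]' > path.dat && python3 nudge.py path.dat 10; echo '[{"aperture": 0.05,"trans": [-0.007,0,0.001]},{"aperture": 0.05,"trans": [-0.014,0,0.001]},{"aperture": 0.05,"trans": [-0.021,0,0.001]},{"aperture": 0.05,"trans": [-0.027,0,0.001]},{"aperture": 0.05,"trans": [-0.034,0,0.002]},{"aperture": 0.05,"trans": [-0.04,0,0.003]},{"aperture": 0.05,"trans": [-0.047,0,0.006]},{"aperture": 0.05,"trans": [-0.053,0,0.0085]},{"aperture": 0.05,"trans": [-0.053,0,0.0085]}]' > path.dat && python3 nudge.py path.dat
python3 - <<'E'
from h import *
togo([.45,.2592,.07],.1)
s=arm.grab_frame("scene")[150:270,360:520,::-1];d=arm.grab_frame("side")[170:290,130:290,::-1]
cv2.imwrite("pics/t1.png",np.hstack([cv2.resize(k,(400,300),interpolation=cv2.INTER_CUBIC) for k in (s,d)]))
E
```

```text
t: 2.45
eef_pos: [0.4966, 0.2593, 0.0534]
ee_rot: [-3.14, -0.002, 0.101]
force: [-1.8, 0.1, 8.1]
width: 0.0582
gripper_force: 10.0
t: 3.2
eef_pos: [0.4412, 0.2525, 0.0426]
ee_rot: [3.141, 0.002, 0.1]
force: [-1.8, 0.6, 4.0]
width: 0.0578
gripper_force: 10.0
t 3.2 hold [0.4413 0.2525 0.0614] yaw 0.10033829969372254 F [-1.8438  0.5844  3.9602] w 0.05777818127125173 go [ 0.0093 -0.0058 -0.0087] turn 0.0003382996937224547
```

View pics/t1.png

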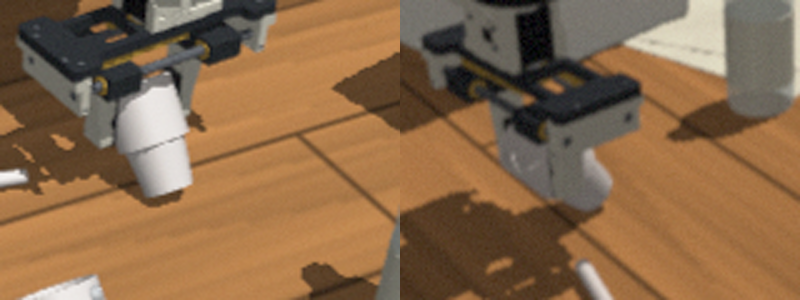

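```bash
echo '[{"aperture": 0.05},{"aperture": 0.05},{"aperture": 0.05,"trans": [0,0,-0.03]},{"aperture": 0.05,"trans": [0,0,-0.065]},{"aperture": 0.05,"trans": [0,0,-0.1]},{"aperture": 0.05,"trans": [0.007,0.035,-0.12]},{"aperture": 0.05,"trans": [0.014,0.07,-0.14]},{"aperture": 0.05,"trans": [0.02,0.105,-0.155]},{"aperture": 0.05,"trans": [0.027,0.14,-0.17]},{"aperture": 0.05,"trans": [0.034,0.175,-0.18]},{"aperture": 0.05,"trans": [0.038,0.2,-0.19]},{"aperture": 0.05,"trans": [0.039,0.215,-0.19]},{"aperture": 0.05,"trans": [0.039,0.215,-0.19]},{"aperture": 0.05,"trans": [0.039,0.215,-0.19]}]' > path.dat && python3 nudge.py path.dat 50
python3 - <<'E'
from h import *
p=wristT();im=arm.grab_frame("wrist");togo([.595,.046,.192],.1)
import pickle;pickle.dump(p,open("w2.pkl","wb"))
d=arm.grab_frame("side")[90:240,190:390,::-1]
cv2.imwrite("pics/w2.png",np.hstack([im[:300,100:500,::-1],cv2.resize(d,(400,300))]))
E
```

```text
t: 4.47
eef_pos: [0.5031, 0.042, 0.2327]
ee_rot: [3.142, 0.001, 0.098]
force: [-1.5, 0.7, -0.7]
width: 0.0577
gripper_force: 50.0
t 4.5167 hold [0.5031 0.0427 0.2514] yaw 0.09873066133315822 F [-0.0712 -0.4871 -1.3955] w 0.05763088256952071 go [0.0919 0.0058 0.0593] turn -0.0012693386668418682
```

View pics/w2.png

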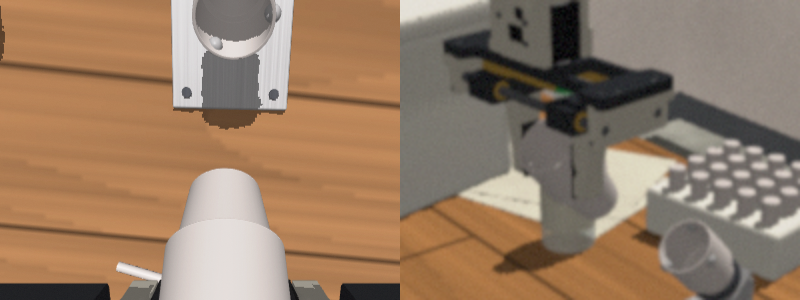

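```bash
cat >> h.py <<'E'
L=.75
def frame(yaw,th=L):
    s=np.array([np.cos(yaw),np.sin(yaw),0]);l=np.array([-s[1],s[0],0]);a=-np.sin(th)*s+np.array([0,0,np.cos(th)])
    return s,l,a
def circ(c,a,l,r):
    t=np.linspace(0,2*np.pi,181)[:,None];return c+r*(np.cos(t)*l+np.sin(t)*np.cross(a,l))
E
python3 - <<'E'
from h import *
import pickle;p=pickle.load(open("w2.pkl","rb"))
s,l,a=frame(.0986)
B=np.array([.6944,.0559,.055])
def r(v):
    c=B+v[0]*s+v[1]*l+.09*a;C=circ(c,a,l,.029)
    w=proj(p,C);q=proj(P["scene"],C);d=proj(P["side"],C)
    return [w[:,0].min()-292,w[:,0].max()-374.5,w[:,1].max()-59,q[:,0].min()-364.6,d[:,0].min()-319.8,d[:,1].min()-199.8]
o=least_squares(r,[.02,0],diff_step=1e-3);print(o.x,np.round(o.fun,1));O=B+o.x[0]*s+o.x[1]*l;print("O",O,"a",a)
H=np.array([.5031,.0427,.2514])
def r2(v):
    s,l,a=frame(.0987,v[0]);b=H-v[1]*a
    return [proj(p,circ(b,a,l,.0195))[:,1].min()-168,proj(p,circ(b+.04*a,a,l,.029))[:,1].min()-218]
o=least_squares(r2,[.7,.07],diff_step=1e-3);print("tilt,g",o.x,o.fun)
E
```

```text
[ 0.0267 -0.0006] [-0.8  0.7 -0.4 -1.  -1.  -0.1]
O [0.721  0.0579 0.055 ] a [-0.6783 -0.0671  0.7317]
tilt,g [0.7038 0.0729] [ 0. -0.]
```

```bash
echo '[{"aperture": 0.05,"trans": [0.03,0,0.015]},{"aperture": 0.05,"trans": [0.06,0.001,0.035]},{"aperture": 0.05,"trans": [0.08,0.003,0.05]},{"aperture": 0.05,"trans": [0.096,0.006,0.06]},{"aperture": 0.05,"trans": [0.096,0.006,0.06]},{"aperture": 0.05,"trans": [0.096,0.006,0.06]}]' > path.dat && python3 nudge.py path.dat; python3 -c "
from h import *
togo([.5997,.0459,.1911],.0986)"
```

```text
t: 5.07
eef_pos: [0.5991, 0.0474, 0.1713]
ee_rot: [3.141, 0.003, 0.101]
force: [-0.1, 0.0, -1.5]
width: 0.0576
gripper_force: 50.0
t 5.0667 hold [0.5991 0.0475 0.1901] yaw 0.10090468234155403 F [-0.0942  0.0301 -1.4708] w 0.05762241090733779 go [ 0.0004  0.0016 -0.001 ] turn 0.0023046823415540096
```

```bash
echo '[{"aperture": 0.05,"trans": [0.004,0.0015,0.003]},{"aperture": 0.05,"trans": [0.007,0.0015,0.0065]},{"aperture": 0.05,"trans": [0.0105,0.0015,0.01]},{"aperture": 0.05,"trans": [0.014,0.0015,0.0135]},{"aperture": 0.05,"trans": [0.017,0.0015,0.017]},{"aperture": 0.05,"trans": [0.0205,0.0015,0.0205]},{"aperture": 0.05,"trans": [0.024,0.0015,0.024]},{"aperture": 0.05,"trans": [0.0275,0.0015,0.028]},{"aperture": 0.05,"trans": [0.031,0.0015,0.032]},{"aperture": 0.05,"trans": [0.031,0.0015,0.032]}]' > path.dat && python3 nudge.py path.dat; python3 -c "
from h import *
togo([.721-.6783*.064-.0467,.0579-.0671*.064-.0046,.055+.7317*.064+.0556],.0986)"
```

```text
t: 5.9
eef_pos: [0.6281, 0.0472, 0.1387]
ee_rot: [3.14, 0.006, 0.099]
force: [-3.8, -2.6, -3.4]
width: 0.0578
gripper_force: 50.0
t 5.9 hold [0.6282 0.0473 0.1575] yaw 0.0990315143312146 F [-3.7852 -2.6069 -3.3668] w 0.05775410221354483 go [ 0.0028 -0.0015  0.    ] turn 0.0004315143312145775
```

```bash
echo '[{"aperture": 0.05,"trans": [0,0.0005,0.0015]},{"aperture": 0.05,"trans": [0.001,0.0005,0.003]},{"aperture": 0.05,"trans": [0.002,0.0005,0.004]},{"aperture": 0.05,"trans": [0.003,0.0005,0.005]},{"aperture": 0.05,"trans": [0.004,0.0005,0.006]},{"aperture": 0.05,"trans": [0.005,0.0005,0.007]},{"aperture": 0.05,"trans": [0.006,0.0005,0.008]},{"aperture": 0.05,"trans": [0.006,0.0005,0.008]}]' > path.dat && python3 nudge.py path.dat 60; python3 -c "
from h import *
togo([.721-.6783*.05-.0467,.0579-.0671*.05-.0046,.055+.7317*.05+.0556],.0986)"
```

```text
t: 6.57
eef_pos: [0.6328, 0.0478, 0.1312]
ee_rot: [3.141, 0.007, 0.099]
force: [-8.7, -0.1, -4.9]
width: 0.0573
gripper_force: 60.0
t 6.5667 hold [0.633  0.0478 0.15  ] yaw 0.09917441178448261 F [-8.6877 -0.0576 -4.8741] w 0.057331485631729434 go [ 0.0076 -0.0014  0.0027] turn 0.0005744117844825869
```

```bash
echo '[{"aperture": 0.05},{"aperture": 0.05},{"aperture": 0.05},{"aperture": 0.05}]' > path.dat && python3 nudge.py path.dat 12
python3 - <<'E'
from h import *
togo([.721-.6783*.05-.0467,.0579-.0671*.05-.0046,.055+.7317*.05+.0556],.0986)
print(arm.get_state()["moment"])
s=arm.grab_frame("scene")[225:345,320:480,::-1];d=arm.grab_frame("side")[130:250,260:420,::-1]
cv2.imwrite("pics/t2.png",np.hstack([cv2.resize(k,(400,300),interpolation=cv2.INTER_CUBIC) for k in (s,d)]))
E
```

```text
t: 6.9
eef_pos: [0.6359, 0.0484, 0.1331]
ee_rot: [-3.142, 0.001, 0.1]
force: [-5.9, -0.5, -0.1]
width: 0.0579
gripper_force: 12.0
t 6.9 hold [0.636  0.0484 0.1519] yaw 0.10012496751691335 F [-5.9341 -0.4844 -0.0991] w 0.057874413814148325 go [ 0.0046 -0.0011  0.0047] turn 0.0015249675169133337
[-0.2528  2.0379  0.0191]
```

View pics/t2.png

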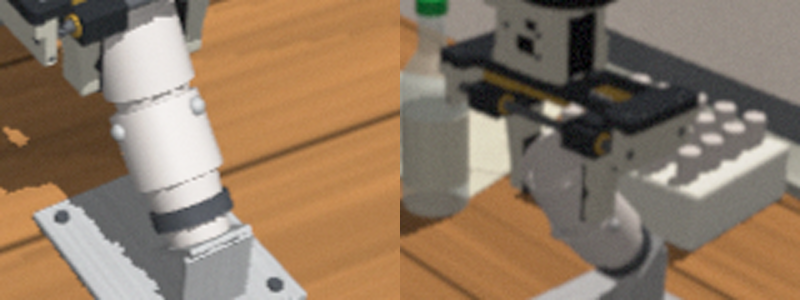

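```bash
echo '[{"aperture": 0.05,"trans": [0.001,0.0,0.001]},{"aperture": 0.05,"trans": [0.002,0,0.002]},{"aperture": 0.05,"trans": [0.003,0,0.003]},{"aperture": 0.05,"trans": [0.004,0,0.004]},{"aperture": 0.05,"trans": [0.005,0,0.005]},{"aperture": 0.05,"trans": [0.0055,0,0.0055]},{"aperture": 0.05,"trans": [0.006,0,0.006]},{"aperture": 0.05,"trans": [0.006,0,0.006]}]' > path.dat && python3 nudge.py path.dat 25
python3 - <<'E'
from h import *
togo([.721-.6783*.05-.0467,.0579-.0671*.05-.0046,.055+.7317*.05+.0556],.0986)
print(arm.get_state()["moment"])
E
```

```text
t: 7.67
eef_pos: [0.6391, 0.0485, 0.1277]
ee_rot: [3.141, 0.006, 0.1]
force: [-19.3, -0.3, 10.5]
width: 0.0578
gripper_force: 25.0
t 7.6667 hold [0.6392 0.0485 0.1465] yaw 0.099984678759379 F [-19.2685  -0.3381  10.5482] w 0.057750264051750565 go [ 0.0013 -0.0013 -0.0007] turn 0.0013846787593789767
[0.1852 6.4023 0.0214]
```

```bash
echo '[{"aperture": 0.088,"trans": [-0.003,0,-0.003]},{"aperture": 0.088,"trans": [-0.003,0,-0.003]},{"aperture": 0.088,"trans": [-0.003,0,-0.003]},{"aperture": 0.088,"trans": [-0.003,0,-0.003]},{"aperture": 0.088,"trans": [-0.003,0,-0.003]},{"aperture": 0.088,"trans": [-0.01,0,-0.02]},{"aperture": 0.088,"trans": [-0.04,0,-0.05]},{"aperture": 0.088,"trans": [-0.07,0.02,-0.09]},{"aperture": 0.088,"trans": [-0.1,0.06,-0.12]},{"aperture": 0.088,"trans": [-0.1,0.1,-0.12]},{"aperture": 0.088,"trans": [-0.1,0.13,-0.12]},{"aperture": 0.088,"trans": [-0.1,0.16,-0.12]},{"aperture": 0.088,"trans": [-0.1,0.16,-0.12]}]' > path.dat && python3 nudge.py path.dat
python3 - <<'E'
from h import *
p=wristT();im=arm.grab_frame("wrist");togo([.5,-.3,.2],.27)
s=arm.grab_frame("scene")[225:345,320:480,::-1];d=arm.grab_frame("side")[130:250,260:420,::-1]
cv2.imwrite("pics/t3.png",np.vstack([np.hstack([cv2.resize(k,(400,300),interpolation=cv2.INTER_CUBIC) for k in (s,d)]),np.hstack([im[:300,:400,::-1],im[:300,240:,::-1]])]))
import pickle;pickle.dump(p,open("w3.pkl","wb"))
E
```

```text
t: 8.75
eef_pos: [0.5591, -0.1252, 0.2482]
ee_rot: [3.14, -0.002, 0.097]
force: [0.1, 1.1, -0.3]
width: 0.0877
gripper_force: 0.0
t 8.8 hold [ 0.559  -0.1232  0.2663] yaw 0.0959061878735572 F [-0.5353  1.3436  0.6723] w 0.08748288709120439 go [-0.0757  0.1704  0.0663] turn -0.17409381212644282
```

View pics/t3.png

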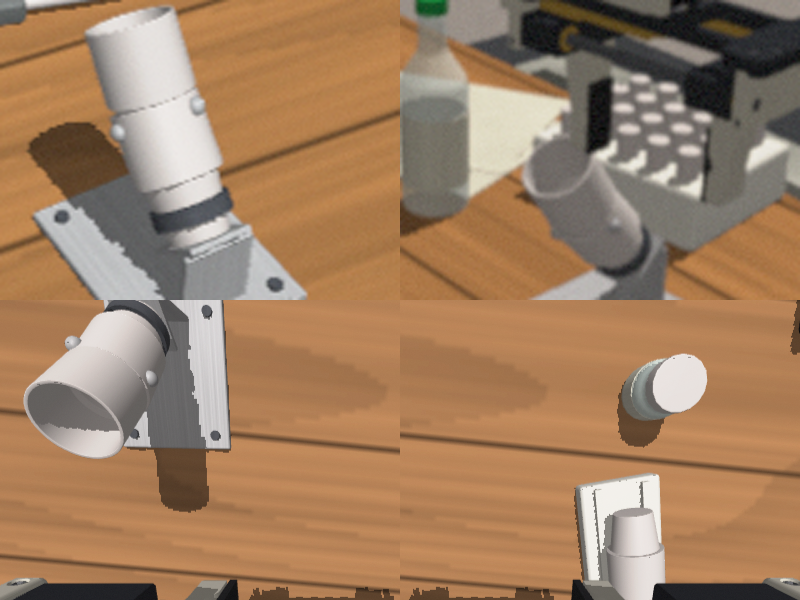

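Run:
```python
from h import *
import pickle;p=pickle.load(open("w3.pkl","rb"))
b=ray(p,(472,213),.053);c=ray(p,(475.5,255),.053);print(b,c)
print(proj(p,[[.5814,-.2787,.053],[.4919,-.3034,.053],[.5429,-.2893,.053]]))
m=np.array([.4919,-.3034,.053]);b0=np.array([.5814,-.2787,.053]);d=(m-b0)/np.linalg.norm(m-b0);print(np.arctan2(-d[1],-d[0]))
h=b0+.001*0+d*.07;print(h);togo(np.r_[h[:2],.2],.27)
```

```text
[ 0.5762 -0.28    0.053 ] [ 0.5304 -0.2941  0.053 ]
[[471.814  208.0666]
 [476.0614 287.9117]
 [473.6909 243.7756]]
0.26927490032529666
[ 0.5139 -0.2973  0.053 ]
t 8.9 hold [ 0.559  -0.1207  0.2658] yaw 0.09856582604887332 F [ 0.2127 -1.2313 -0.2922] w 0.0878016820985648 go [-0.0622  0.1714  0.0657] turn -0.1714341739511267
```

```bash
echo '[{"aperture": 0.088,"trans": [-0.02,0.04,0.02],"spin": -0.1},{"aperture": 0.088,"trans": [-0.03,0.075,0.04],"spin": -0.18},{"aperture": 0.088,"trans": [-0.045,0.11,0.06],"spin": -0.18},{"aperture": 0.088,"trans": [-0.055,0.14,0.08],"spin": -0.18},{"aperture": 0.088,"trans": [-0.068,0.173,0.1],"spin": -0.18},{"aperture": 0.088,"trans": [-0.068,0.173,0.126],"spin": -0.18},{"aperture": 0.088,"trans": [-0.068,0.173,0.126],"spin": -0.18},{"aperture": 0.088,"trans": [-0.068,0.173,0.126],"spin": -0.18}]' > path.dat && python3 nudge.py path.dat 12
python3 - <<'E'
from h import *
togo([.508,-.2995,.053],.28)
E
```

```text
t: 9.57
eef_pos: [0.508, -0.2983, 0.12]
ee_rot: [-3.14, 0.003, 0.281]
force: [0.2, -0.7, 1.1]
width: 0.0875
gripper_force: 0.0
t 9.5667 hold [ 0.5081 -0.2983  0.1388] yaw 0.28054150656281895 F [ 0.2169 -0.6555  1.076 ] w 0.08754443407474871 go [-0.0001  0.0013  0.0858] turn 0.0005415065628189275
```

```bash
echo '[{"aperture": 0.088,"trans": [0,0.001,0.03]},{"aperture": 0.088,"trans": [0,0.001,0.06]},{"aperture": 0.088,"trans": [0,0.001,0.086]},{"aperture": 0.088,"trans": [0,0.001,0.086]},{"aperture": 0.088,"trans": [0,0.001,0.086]},{"aperture": 0.05,"trans": [0,0.001,0.086]},{"aperture": 0.05,"trans": [0,0.001,0.086]},{"aperture": 0.05,"trans": [0,0.001,0.086]},{"aperture": 0.05,"trans": [0,0.001,0.086]},{"aperture": 0.05,"trans": [0,0.001,0.086]},{"aperture": 0.05,"trans": [0,0.001,0.086]},{"aperture": 0.05,"trans": [0,0.001,0.086]}]' > path.dat && python3 nudge.py path.dat 12
python3 - <<'E'
from h import *
togo([.508,-.2995,.053],.28)
E
```

```text
t: 10.57
eef_pos: [0.509, -0.3002, 0.0359]
ee_rot: [3.141, -0.001, 0.28]
force: [-1.0, 2.6, 6.4]
width: 0.058
gripper_force: 11.9
t 10.5667 hold [ 0.509  -0.3002  0.0547] yaw 0.28021150687849095 F [-0.99    2.5889  6.3876] w 0.05795426860330065 go [-0.0008 -0.0009  0.0017] turn 0.0002115068784909191
```

```bash
cat >> h.py <<'E'
def tilt(g=.073):
    s0=arm.get_state();H=s0["eef_pos"]-Rn.from_euler('xyz',s0["ee_rot"]).as_matrix()[:,2]*arm.hold_point_z
    p=wristT();im=arm.grab_frame("wrist")[:282]
    hsv=cv2.cvtColor(im,cv2.COLOR_RGB2HSV);m=((hsv[...,1]<50)&(hsv[...,2]>90)).astype(np.uint8)
    n,lab,st,_=cv2.connectedComponentsWithStats(m);k=lab[275,324];v=st[k][1]
    f=lambda x:proj(p,circ(H-g*(a:=frame(s0["ee_rot"][2],x)[2]),a,frame(s0["ee_rot"][2])[1],.0195))[:,1].min()
    print("comp",k,st[k],"F",s0["force"],"w",s0["width"],"table th:v",[(round(x,2),round(f(x))) for x in np.arange(-.2,1.7,.15)])
    th=np.arange(-.2,1.7,.01);print("tilt",th[np.argmin([abs(f(x)-v) for x in th])]);return im
E
echo '[{"aperture": 0.05},{"aperture": 0.05,"trans": [0,0,-0.03]},{"aperture": 0.05,"trans": [0,0,-0.06]},{"aperture": 0.05,"trans": [0,0,-0.09]},{"aperture": 0.05,"trans": [0,-0.035,-0.1],"spin": 0.06},{"aperture": 0.05,"trans": [0,-0.07,-0.1],"spin": 0.12},{"aperture": 0.05,"trans": [0,-0.105,-0.1],"spin": 0.18},{"aperture": 0.05,"trans": [0.006,-0.14,-0.1],"spin": 0.18},{"aperture": 0.05,"trans": [0.006,-0.165,-0.1],"spin": 0.18},{"aperture": 0.05,"trans": [0.006,-0.165,-0.1],"spin": 0.18},{"aperture": 0.05,"trans": [0.006,-0.165,-0.1],"spin": 0.18},{"aperture": 0.05,"trans": [0.006,-0.165,-0.1],"spin": 0.18}]' > path.dat && python3 nudge.py path.dat 12
python3 - <<'E'
from h import *
togo([.46,-.14,.15],.0986)
im=tilt();cv2.imwrite("pics/w4.png",im[:,:,::-1])
E
```

```text
t: 11.57
eef_pos: [0.4692, -0.1399, 0.1353]
ee_rot: [3.141, -0.0, 0.101]
force: [0.1, 1.0, -0.8]
width: 0.0576
gripper_force: 12.0
t 11.5667 hold [ 0.4691 -0.1399  0.1541] yaw 0.1009236157331228 F [ 0.1089  0.995  -0.8002] w 0.05757856581048357 go [-0.0091 -0.0008  0.0041] turn 0.002323615733122786
comp 5 [  256   151   135   131 14765] F [ 0.1089  0.995  -0.8002] w 0.05757856581048357 table th:v [(np.float64(-0.2), 252), (np.float64(-0.05), 236), (np.float64(0.1), 221), (np.float64(0.25), 207), (np.float64(0.4), 193), (np.float64(0.55), 180), (np.float64(0.7), 168), (np.float64(0.85), 158), (np.float64(1.0), 150), (np.float64(1.15), 144), (np.float64(1.3), 142), (np.float64(1.45), 145), (np.float64(1.6), 147)]
tilt 0.9800000000000011
```

```bash
echo '[{"aperture": 0.05},{"aperture": 0.05},{"aperture": 0.05}]' > path.dat && python3 nudge.py path.dat 5
python3 - <<'E'
from h import *
im=tilt()
E
```

```text
t: 11.87
eef_pos: [0.4689, -0.1405, 0.1349]
ee_rot: [3.142, 0.001, 0.099]
force: [0.2, 0.4, -0.8]
width: 0.0582
gripper_force: 5.0
comp 3 [  256   151   135   131 14756] F [ 0.2452  0.3994 -0.8319] w 0.05820572151564108 table th:v [(np.float64(-0.2), 252), (np.float64(-0.05), 236), (np.float64(0.1), 221), (np.float64(0.25), 207), (np.float64(0.4), 193), (np.float64(0.55), 180), (np.float64(0.7), 168), (np.float64(0.85), 158), (np.float64(1.0), 150), (np.float64(1.15), 144), (np.float64(1.3), 142), (np.float64(1.45), 145), (np.float64(1.6), 147)]
tilt 0.9800000000000011
```

```bash
echo '[{"aperture": 0.05},{"aperture": 0.05},{"aperture": 0.05}]' > path.dat && python3 nudge.py path.dat 3
python3 - <<'E'
from h import *
im=tilt()
d=arm.grab_frame("side")[200:380,220:460,::-1]
cv2.imwrite("pics/w5.png",np.hstack([im[:,200:500,::-1],cv2.resize(d,(376,282))]))
E
```

```text
t: 12.17
eef_pos: [0.4689, -0.1399, 0.1351]
ee_rot: [3.142, 0.0, 0.1]
force: [0.7, 0.4, -0.8]
width: 0.0582
gripper_force: 3.0
comp 4 [  261   146   128   136 14152] F [ 0.744   0.3637 -0.778 ] w 0.05822144632537643 table th:v [(np.float64(-0.2), 252), (np.float64(-0.05), 236), (np.float64(0.1), 221), (np.float64(0.25), 207), (np.float64(0.4), 193), (np.float64(0.55), 180), (np.float64(0.7), 168), (np.float64(0.85), 158), (np.float64(1.0), 150), (np.float64(1.15), 144), (np.float64(1.3), 142), (np.float64(1.45), 145), (np.float64(1.6), 147)]
tilt 1.6200000000000017
```

View pics/w5.png

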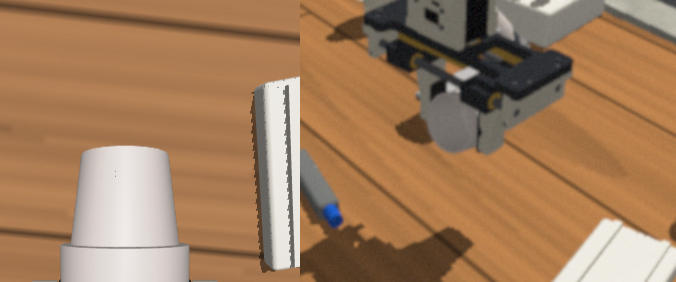

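```bash
echo '[{"aperture": 0.05},{"aperture": 0.05},{"aperture": 0.05},{"aperture": 0.05},{"aperture": 0.05},{"aperture": 0.05}]' > path.dat && python3 nudge.py path.dat 3
python3 - <<'E'
from h import *
im=tilt(.072)
E
```

```text
t: 12.77
eef_pos: [0.469, -0.1398, 0.1352]
ee_rot: [-3.142, -0.0, 0.1]
force: [0.8, 0.6, -1.3]
width: 0.0583
gripper_force: 3.0
comp 4 [  260   146   129   136 14154] F [ 0.7978  0.6172 -1.3189] w 0.0583091984085059 table th:v [(np.float64(-0.2), 252), (np.float64(-0.05), 237), (np.float64(0.1), 222), (np.float64(0.25), 208), (np.float64(0.4), 194), (np.float64(0.55), 181), (np.float64(0.7), 170), (np.float64(0.85), 160), (np.float64(1.0), 152), (np.float64(1.15), 147), (np.float64(1.3), 145), (np.float64(1.45), 147), (np.float64(1.6), 149)]
tilt 1.4000000000000015
```

```bash
echo '[{"aperture": 0.05,"trans": [0,0,-0.04]},{"aperture": 0.05,"trans": [0,0,-0.08]},{"aperture": 0.05,"trans": [0,0,-0.08]},{"aperture": 0.05,"trans": [0,0,-0.08]}]' > path.dat && python3 nudge.py path.dat 3
python3 - <<'E'
from h import *
im=tilt(.072)
E
```

```text
t: 13.15
eef_pos: [0.4705, -0.1397, 0.2177]
ee_rot: [3.141, -0.005, 0.1]
force: [-0.5, -0.6, -0.8]
width: 0.0579
gripper_force: 3.0
comp 4 [  263   155   124   127 11986] F [-0.4572 -0.5738 -0.7748] w 0.057890876541925415 table th:v [(np.float64(-0.2), 253), (np.float64(-0.05), 237), (np.float64(0.1), 222), (np.float64(0.25), 208), (np.float64(0.4), 194), (np.float64(0.55), 182), (np.float64(0.7), 170), (np.float64(0.85), 160), (np.float64(1.0), 152), (np.float64(1.15), 147), (np.float64(1.3), 145), (np.float64(1.45), 147), (np.float64(1.6), 149)]
tilt 0.9400000000000011
```

```bash
echo '[{"aperture": 0.05,"trans": [0,0,-0.035]},{"aperture": 0.05,"trans": [0,0,-0.05]},{"aperture": 0.05,"trans": [0,0,-0.05]},{"aperture": 0.05,"trans": [0,0,-0.05]}]' > path.dat && python3 nudge.py path.dat 3
python3 - <<'E'
from h import *
im=tilt(.072)
E
```

```text
t: 13.53
eef_pos: [0.4688, -0.1397, 0.2646]
ee_rot: [-3.141, 0.0, 0.1]
force: [-0.3, 0.2, -1.2]
width: 0.0579
gripper_force: 3.0
comp 5 [  264   161   122   121 11025] F [-0.2559  0.1609 -1.2357] w 0.057878315275568415 table th:v [(np.float64(-0.2), 252), (np.float64(-0.05), 237), (np.float64(0.1), 222), (np.float64(0.25), 207), (np.float64(0.4), 194), (np.float64(0.55), 181), (np.float64(0.7), 170), (np.float64(0.85), 160), (np.float64(1.0), 152), (np.float64(1.15), 147), (np.float64(1.3), 145), (np.float64(1.45), 147), (np.float64(1.6), 149)]
tilt 0.830000000000001
```

```bash
echo '[{"aperture": 0.05,"trans": [0,0,-0.035]},{"aperture": 0.05,"trans": [0,0,-0.035]},{"aperture": 0.05,"trans": [0,0,-0.035]}]' > path.dat && python3 nudge.py path.dat 3
python3 - <<'E'
from h import *
im=tilt(.072)
cv2.imwrite("pics/w6.png",im[:,:,::-1])
hsv=cv2.cvtColor(im,cv2.COLOR_RGB2HSV);m=((hsv[...,1]<50)&(hsv[...,2]>90)).astype(np.uint8)
n,lab,st,_=cv2.connectedComponentsWithStats(m);k=lab[275,324]
print([(v,int(np.ptp(np.where(lab[v]==k)[0])),int(np.where(lab[v]==k)[0].mean())) for v in range(164,260,4) if (lab[v]==k).any()])
s=arm.get_state();togo([.6,.05,.25],.0986)
E
```

```text
t: 13.83
eef_pos: [0.4693, -0.1398, 0.3002]
ee_rot: [3.142, -0.001, 0.1]
force: [-0.4, 0.1, -1.5]
width: 0.0576
gripper_force: 3.0
comp 4 [  265   166   120   116 10388] F [-0.366   0.0781 -1.5044] w 0.05764212245703387 table th:v [(np.float64(-0.2), 252), (np.float64(-0.05), 237), (np.float64(0.1), 222), (np.float64(0.25), 208), (np.float64(0.4), 194), (np.float64(0.55), 181), (np.float64(0.7), 170), (np.float64(0.85), 160), (np.float64(1.0), 152), (np.float64(1.15), 147), (np.float64(1.3), 145), (np.float64(1.45), 147), (np.float64(1.6), 149)]
tilt 0.7500000000000009
[(168, 32, 325), (172, 49, 324), (176, 58, 324), (180, 64, 324), (184, 67, 324), (188, 69, 324), (192, 71, 324), (196, 73, 324), (200, 75, 324), (204, 76, 324), (208, 78, 324), (212, 79, 324), (216, 81, 324), (220, 83, 324), (224, 85, 324), (228, 87, 324), (232, 91, 324), (236, 101, 324), (240, 107, 324), (244, 112, 324), (248, 113, 324), (252, 114, 324), (256, 115, 324)]
t 13.8833 hold [ 0.4687 -0.1397  0.318 ] yaw 0.10003624669956057 F [ 0.8678  0.1274 -1.2797] w 0.05834181561605016 go [ 0.1497 -0.1756  0.0679] turn 0.0014362466995605505
```

```bash
echo '[{"aperture": 0.05},{"aperture": 0.05},{"aperture": 0.05}]' > path.dat && python3 nudge.py path.dat 40
python3 - <<'E'
from h import *
im=tilt(.072);p=wristT();s=arm.get_state();H=s["eef_pos"]+[0,0,.0188];y=s["ee_rot"][2]
hsv=cv2.cvtColor(im,cv2.COLOR_RGB2HSV);m=((hsv[...,1]<50)&(hsv[...,2]>90)).astype(np.uint8)
n,lab,st,_=cv2.connectedComponentsWithStats(m);lab=lab==lab[275,324]
vs=np.arange(170,280,3);W=[np.ptp(np.where(lab[v])[0]) for v in vs]
prof=[(0,.0195),(.04,.0245),(.0401,.029),(.09,.029)]
def width(x):
    s_,l,a=frame(y,x[0]);b=H-x[1]*a
    img=np.zeros((480,640),np.uint8)
    for (z0,r0),(z1,r1) in zip(prof,prof[1:]):
        q=np.r_[proj(p,circ(b+z0*a,a,l,r0)),proj(p,circ(b+z1*a,a,l,r1))]
        cv2.fillConvexPoly(img,np.round(cv2.convexHull(q.astype(np.float32))*16).astype(np.int32),1,shift=4)
    return np.array([np.ptp(np.where(img[v])[0]) if img[v].any() else 0 for v in vs])
best=min(((np.abs(width((t,g))-W).mean(),t,g) for t in np.arange(.5,1.1,.025) for g in np.arange(.06,.085,.001)))
print(best);print(W);print(width(best[1:]))
togo([.6,.05,.25],.0986)
E
```

```text
t: 14.13
eef_pos: [0.4685, -0.1398, 0.2992]
ee_rot: [-3.141, 0.002, 0.1]
force: [0.9, 0.5, -0.8]
width: 0.0577
gripper_force: 40.0
comp 4 [  265   166   120   116 10392] F [ 0.9029  0.5499 -0.821 ] w 0.05773965224395774 table th:v [(np.float64(-0.2), 252), (np.float64(-0.05), 237), (np.float64(0.1), 222), (np.float64(0.25), 207), (np.float64(0.4), 194), (np.float64(0.55), 181), (np.float64(0.7), 170), (np.float64(0.85), 160), (np.float64(1.0), 152), (np.float64(1.15), 146), (np.float64(1.3), 145), (np.float64(1.45), 147), (np.float64(1.6), 149)]
tilt 0.7500000000000009
(np.float64(1.7297297297297298), np.float64(0.7500000000000002), np.float64(0.07200000000000001))
[np.int64(41), np.int64(51), np.int64(58), np.int64(63), np.int64(66), np.int64(67), np.int64(69), np.int64(71), np.int64(71), np.int64(73), np.int64(75), np.int64(76), np.int64(77), np.int64(79), np.int64(79), np.int64(81), np.int64(83), np.int64(83), np.int64(85), np.int64(86), np.int64(88), np.int64(93), np.int64(101), np.int64(106), np.int64(110), np.int64(113), np.int64(113), np.int64(114), np.int64(115), np.int64(115), np.int64(115), np.int64(116), np.int64(117), np.int64(117), np.int64(117), np.int64(118), np.int64(119)]
[ 40  51  57  63  67  69  70  71  73  74  75  77  78  79  81  82  83  85
  87  87  89  97 103 109 113 115 115 117 117 117 119 119 119 120 121 121
 121]
t 14.1833 hold [ 0.4686 -0.1398  0.3182] yaw 0.10012642020472007 F [ 0.1213  0.3083 -1.5301] w 0.05766322121658239 go [ 0.1498 -0.1757  0.068 ] turn 0.001526420204720047
```

```bash
echo '[{"aperture": 0.05,"trans": [0.02,-0.035,0]},{"aperture": 0.05,"trans": [0.04,-0.07,0]},{"aperture": 0.05,"trans": [0.06,-0.105,0.01]},{"aperture": 0.05,"trans": [0.08,-0.14,0.03]},{"aperture": 0.05,"trans": [0.1,-0.165,0.055]},{"aperture": 0.05,"trans": [0.113,-0.172,0.08]},{"aperture": 0.05,"trans": [0.113,-0.172,0.0935]},{"aperture": 0.05,"trans": [0.113,-0.172,0.0935]},{"aperture": 0.05,"trans": [0.113,-0.172,0.0935]}]' > path.dat && python3 nudge.py path.dat 40; python3 -c "
from h import *
togo([.5636,.0423,.2248],.0986)"
```

```text
t: 14.93
eef_pos: [0.5637, 0.0424, 0.2059]
ee_rot: [3.141, 0.002, 0.101]
force: [-0.1, -0.0, -0.0]
width: 0.0577
gripper_force: 40.0
t 14.9333 hold [0.5638 0.0425 0.2247] yaw 0.10059191999418582 F [-0.1422 -0.0412 -0.0202] w 0.0576671937910511 go [-0.0002  0.0001 -0.0001] turn 0.001991919994185798
```

```bash
echo '[{"aperture": 0.05,"trans": [0.0034,0,0.0037]},{"aperture": 0.05,"trans": [0.0068,0,0.0073]},{"aperture": 0.05,"trans": [0.0102,0,0.011]},{"aperture": 0.05,"trans": [0.0136,0,0.0146]},{"aperture": 0.05,"trans": [0.017,0,0.0183]},{"aperture": 0.05,"trans": [0.0205,0,0.022]},{"aperture": 0.05,"trans": [0.024,0,0.0256]},{"aperture": 0.05,"trans": [0.0273,0,0.0293]},{"aperture": 0.05,"trans": [0.0307,0,0.0329]},{"aperture": 0.05,"trans": [0.0307,0,0.0329]}]' > path.dat && python3 nudge.py path.dat 40; python3 -c "
from h import *
togo([.5636+.0407,.0423+.004,.2248-.0439],.0986)"
```

```text
t: 15.77
eef_pos: [0.5949, 0.0457, 0.1726]
ee_rot: [3.141, 0.001, 0.1]
force: [-0.1, -0.2, -0.1]
width: 0.0578
gripper_force: 40.0
t 15.7667 hold [0.5949 0.0457 0.1914] yaw 0.10005814037488192 F [-0.1164 -0.1566 -0.1281] w 0.05778052651060928 go [0.0094 0.0003 0.0105] turn 0.0014581403748819
```

Free fit. Push the rest at softer grip.

```bash
echo '[{"aperture": 0.05,"trans": [0.002,0,0.002]},{"aperture": 0.05,"trans": [0.004,0,0.0042]},{"aperture": 0.05,"trans": [0.006,0,0.0064]},{"aperture": 0.05,"trans": [0.0075,0,0.008]},{"aperture": 0.05,"trans": [0.009,0,0.0097]},{"aperture": 0.05,"trans": [0.0105,0,0.0113]},{"aperture": 0.05,"trans": [0.012,0,0.0128]},{"aperture": 0.05,"trans": [0.0125,0,0.0135]},{"aperture": 0.05,"trans": [0.0125,0,0.0135]}]' > path.dat && python3 nudge.py path.dat 15; python3 -c "
from h import *
togo([.5636+.0407,.0423+.004,.2248-.0439],.0986)"
```

```text
t: 16.52
eef_pos: [0.6062, 0.0471, 0.1618]
ee_rot: [-3.142, 0.001, 0.101]
force: [-10.8, 3.0, 13.9]
width: 0.0583
gripper_force: 15.0
t 16.5167 hold [0.6062 0.0471 0.1806] yaw 0.10057388349361363 F [-10.8259   3.0437  13.8926] w 0.05829540850752439 go [-0.002   0.0006 -0.0003] turn 0.001973883493613604
```

```bash
echo '[{"aperture": 0.088,"trans": [-0.002,0,-0.002]},{"aperture": 0.088,"trans": [-0.002,0,-0.002]},{"aperture": 0.088,"trans": [-0.002,0,-0.002]},{"aperture": 0.088,"trans": [-0.002,0,-0.002]},{"aperture": 0.088,"trans": [-0.002,0,-0.002]},{"aperture": 0.088,"trans": [-0.01,0,-0.02]},{"aperture": 0.088,"trans": [-0.03,0,-0.05]},{"aperture": 0.088,"trans": [-0.06,0,-0.08]},{"aperture": 0.088,"trans": [-0.09,0,-0.1]},{"aperture": 0.088,"trans": [-0.12,0,-0.11]},{"aperture": 0.088,"trans": [-0.12,0,-0.11]},{"aperture": 0.088,"trans": [-0.12,0,-0.11]}]' > path.dat && python3 nudge.py path.dat
python3 - <<'E'
from h import *
s=arm.grab_frame("scene")[195:345,300:500,::-1];d=arm.grab_frame("side")[110:260,230:430,::-1]
cv2.imwrite("pics/t5.png",np.hstack([cv2.resize(k,(400,300),interpolation=cv2.INTER_CUBIC) for k in (s,d)]))
E
```

```text
t: 17.52
eef_pos: [0.4872, 0.035, 0.2719]
ee_rot: [-3.14, -0.003, 0.101]
force: [0.8, 0.3, 0.6]
width: 0.0878
gripper_force: 0.0
```

View pics/t5.png

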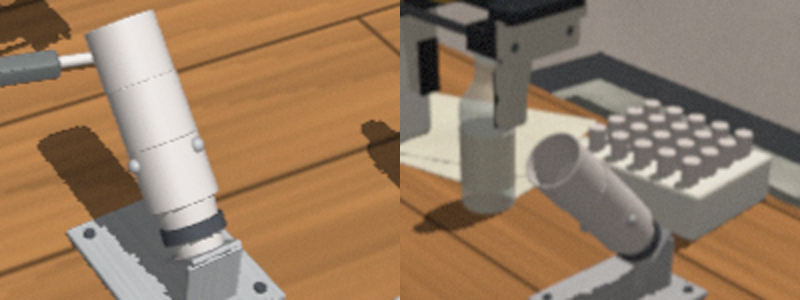

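The picture shows one straight stack with hairline seams and no gaps, and the gripper clear of it.

```bash
python3 -c "
from station import arm
print(arm.job_done())"
```

```text
the job is handed in; nothing more can be done
None
```

Both cups are nested in the fixed cup as one straight stack. Each was pushed to a hard stop and released; the last picture shows no gaps and the gripper clear, and the job was handed in at about 17.6 s. No verdict was returned, and I did not re-measure the bystanders.

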